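Let a rack of meter fittings through the drop gate

TASK

Let the rack of brass meter fittings through the gate of the chute: with one fingertip press the long hand bar fully down so that the gate drops below the chute floor, and keep it down while the other fingertip pushes the rack from behind, along the chute, until the whole rack is past the gate. Then let the bar spring up so that the gate stands closed behind the rack, and take the hand away. Only push and press: do not grip or lift the rack or its fittings, keep the fittings standing in their holes, never let the gate rise under the rack, and leave the other things on the bench alone.

Things in the scene. Friction and masses are not known exactly. Their poses are not given: they have to be found in the camera images.
- chute: Straight steel rack chute (fixed), 500 mm long, on a grey base plate. Origin: on the bench under the middle of the gate line; +y is the way the rack is pushed, z up, -x points to the hand-bar side. Floor flat, 75 mm above the bench, y = -280 (open loading end) to 204 mm (end stop). Channel 77 mm wide (x = -38.5 to 38.5); side walls 3 mm thick, tops 93 mm above the bench.
- gate_line (a point): Fixed point on the chute floor (75 mm above the bench), middle of the channel, in the 10 mm slot through which the gate blade rises. Gate up: the 4 mm thick steel blade stands 12 mm above the floor at chute y = -2 to 2, x = -34 to 20 mm and blocks the rack. Pushing on the blade along the chute does not move it.
- gate (a joint): Angle (rad) of the hinged drop gate; its hinge runs parallel to the chute at chute x = 75, z = 90 mm. 0 = up, where its spring puts it; 0.27 = fully down at its stop; the blade is under the floor from 0.23 on. Pressing the hand bar down moves it: about 3.5 N to start, 7 N at the stop. It springs up when let go.
- bar_mid (a point): The hand bar: flat steel bar, part of the gate, along the outside of the chute. 30 mm wide, 265 long (chute y = -230 to 35), 5 thick. This point: middle of its top face. Gate up: at chute x = -58, z = 125 mm; gate down: x = -63, z = 88 mm (13 mm above the chute floor, 5 below the wall top). Its top leans 0.135 rad, outer edge high when up, low when down.
- rack: White plastic rack block, 73 mm across (x), 120 mm long (y, along the chute), 30 mm high, about 0.6 kg with its fittings; lies on the chute floor before the gate and slides along the channel with 2 mm play on either side. Origin: centre of its underside, axes parallel to the chute's. Six holes 24 mm deep hold the fittings.
- fitting0: Brass union tailpiece, 36 mm high, 25 mm diameter, 29 mm at the collar, standing loose in a hole of the rack at rack x = -17.5, y = -38 mm; its top is 42 mm above the chute floor. Origin: centre of its underside, 6 mm above the rack's underside.
- fitting1: Brass union tailpiece, 36 mm high, 25 mm diameter, 29 mm at the collar, standing loose in a hole of the rack at rack x = -17.5, y = 0 mm; its top is 42 mm above the chute floor. Origin: centre of its underside, 6 mm above the rack's underside.
- fitting2: Brass union tailpiece, 36 mm high, 25 mm diameter, 29 mm at the collar, standing loose in a hole of the rack at rack x = -17.5, y = 38 mm; its top is 42 mm above the chute floor. Origin: centre of its underside, 6 mm above the rack's underside.
- fitting3: Brass union tailpiece, 36 mm high, 25 mm diameter, 29 mm at the collar, standing loose in a hole of the rack at rack x = 17.5, y = -38 mm; its top is 42 mm above the chute floor. Origin: centre of its underside, 6 mm above the rack's underside.
- fitting4: Brass union tailpiece, 36 mm high, 25 mm diameter, 29 mm at the collar, standing loose in a hole of the rack at rack x = 17.5, y = 0 mm; its top is 42 mm above the chute floor. Origin: centre of its underside, 6 mm above the rack's underside.
- fitting5: Brass union tailpiece, 36 mm high, 25 mm diameter, 29 mm at the collar, standing loose in a hole of the rack at rack x = 17.5, y = 38 mm; its top is 42 mm above the chute floor. Origin: centre of its underside, 6 mm above the rack's underside.
- meter: Bystander: blue water meter, 192 mm long over its ports (y), 86 mm diameter, 66 mm high, standing on the bench beyond the chute. Origin: centre of underside.
- carton: Bystander: small cardboard carton 75 x 110 x 55 mm on the bench beyond the chute. Origin: centre of underside.
- union_nut: Bystander: brass ring nut, 40 mm diameter, 18 mm high, lying on the bench on the hand-bar side. Origin: centre of underside.
- spanner: Bystander: steel spanner 160 mm long, lying on the bench on the hand-bar side. Origin: its middle, underside.

How it is judged:
By the outcome, as a careful person would: the job done as asked, in the order asked, and still so for the second after the job is handed in, with the robot touching nothing.
It also fails if it takes over 42 s, if anything falls off the work surface, if the arm or the gripper's body presses on something with over 40 N, if the wrist force passes 120 N, or if a joint passes its speed limit or range.

ROBOT

A 6-joint arm with a two-finger parallel gripper is mounted at the origin on the work surface. World frame = base frame: x ahead of the robot, y to its left, z up, the work surface at z = 0. Lengths are in mm, angles in degrees, forces in N, time in s.
With the tool pointing down it reaches from about 350 to 775 mm from the base axis. Payload 7.3 kg.
Tool frame: the origin (TCP) lies between the finger pads; the fingertips stand ctrl.tips_ahead ahead of it and the grasp point (between the pads) lies 6 mm ahead of it (ctrl.tips_ahead is the distance from the TCP to the fingertips, in mm); y points along the fingers, x is the direction in which the jaws open and shut, and the axes are right-handed (so a half turn about y gives the same grasp; the last joint's range is limited). The gripper opens to 92 mm and grips with 3 to 60 N. Pads are 19 mm wide; open, the fingers measure 130 mm over their backs; the gripper's body (75 mm by 190 mm) begins 47 mm behind the grasp point.
Start: joints at [57.811, 19.595, 87.324, -0, 73.075, -8.365], TCP at [212.048, 480.294, 214.041] pointing down, gripper open.
Joint ranges: [-145.02, 145.02], [-44.19, 115.74], [2.07, 154.8], [-57.11, 237.11], [16.16, 152.29], [-177.93, 177.93]. Speed limits (degrees/s): [147.25, 147.25, 180, 180, 180, 180].

INTERFACE

Orientations are given as a 3x3 rotation matrix whose columns are the frame's x, y, z axes.
In Python, from rig import get_obs, read_camera, ctrl, nets gives the robot as it stands. The module is installed in compiled form; this text tells all that it offers.
- The arm moves only by the tool carry_out, never from a script. Its argument "commands" is a list of rows, each a list of 3 entries, a list of its own where there are three numbers: the opening, from 0 (shut) to 1 (fully open), then the shift along the tool's x, y, z in units of 30 mm (1.0 is 30 mm), then the turn about the tool's y in degrees. A call has exactly 8 rows; each row is the pose to reach, as a shift and turn from the pose commanded when the call began, along the tool's axes at that moment; what a row does not reach only later rows make up. A row lasts 1/8 s, in which the tool goes at most 62.5 mm and 10.7 degrees, less where a joint would pass 70% of its speed; a pose out of reach is approached as far as the arm can. A call with a gripper value outside its range is refused whole. The fingers move at their own pace and stop on an object; "force" is the grip in N (left out, the last holds). Time passes only in rows, so rows that repeat a pose let the fingers close, or fill a call up. It gives the time, the measured TCP pose, the force and the opening at its end, in the units of the state.
- get_obs(): the state, without advancing time (a new reading comes with each control period).
- read_camera(name): name is "scene" or "top"; returns a dict with "color" (420x560x3 uint8, red, green, blue), "depth" (420x560 float32, mm along the optical axis (not along the pixel's ray), 0 where there is no reading), "camera_matrix" (3x3 intrinsics, pixels), "pose" (4x4, takes a point from camera to world coordinates). Camera axes: x right, y down, z forward; pixel columns grow to the right and rows downward; lengths in mm; the calibration is good to about 2 mm. A picture is of the moment at which its call begins.
- ctrl.finish_job(): hands the job in, once; it reports no verdict.
Trained networks look in the newest picture that a camera, given by its name, has taken for a name from the list of things; names that differ only in an ending like _2 or _b are one class to them, and where a whole thing is asked for, a point or a joint stands for the part that bears it (a point fixed in the world has none). Each returns a list of dicts, best first, with "confidence" (0 to 1); they miss things now and then, are a little off and sometimes report something else, mostly with a low value. They report only what shows in the picture. A call takes as long as a camera call.
- nets.boxes_of(query, camera): "location" ([column, row] in pixels, amid what is visible of it).
- nets.outline_of(query, camera): "mask" (420x560 bool, what is visible of it) and "location" ([column, row] in pixels, amid what is visible of it).
The state is a dict: "t": time; "joints": joint angles; "qd": joint speeds; "effort": joint torques, N m; "ee_pos": TCP position; "orientation": TCP orientation; "ft_force": force on the tool from outside, world axes, zero at the start; "torque": the same for the moment, N m; "grip_width": opening from 0.0 (shut) to 1.0 (fully open).
Only numpy, scipy, OpenCV 4.12 (cv2) and the standard library are available. Lean on these libraries where they do the work, as an engineer would, in place of code of your own. Each camera call takes 0.05 s, during which the arm holds its last target.

## Working session

There is one attempt and no reset: what is moved stays moved. The work goes in short steps, Python scripts to look and compute and a tool call to move; the robot and the scene stay as the last step left them, time stands still between calls to the robot, and variables do not carry over. Pictures are saved under pics/ and viewed, and the job is handed in when it is done.

Besides the shell and the picture viewer there is one more tool, called after ">>>" by a JSON object that holds its "fn" and its "kwargs", one argument or row to a line. carry_out: Moves the arm, as the interface text tells. Its arguments: {"type":"object","properties":{"commands":{"type":"array"},"force":{"type":"number"}},"required":["commands"]}

```bash
ls; mkdir -p pics; python3 - <<'E'
from rig import get_obs, read_camera, ctrl, nets
import cv2,numpy as np
o=get_obs(); print({k:np.round(v,3).tolist() for k,v in o.items()}); print(ctrl.tips_ahead)
for c in("scene","top"):
    r=read_camera(c); cv2.imwrite(f"pics/{c}0.png",r["color"][:,:,::-1]); print(c,r["camera_matrix"].tolist(),np.round(r["pose"],3).tolist())
    np.savez(f"{c}0.npz",**r)
    for q in("chute","bar_mid","rack","fitting0","meter","carton","union_nut","spanner"):
        print(q,[(np.round(d["location"]).tolist(),round(d["confidence"],2)) for d in nets.boxes_of(q,c)])
E
```

```text
pics
{'t': 0.0, 'joints': [57.813, 19.635, 87.377, -0.002, 73.074, -8.364], 'qd': [-0.03, -0.032, -0.091, -0.059, -0.048, -0.077], 'effort': [0.002, -43.125, -24.422, 0.072, 0.056, -0.0], 'ee_pos': [211.811, 479.916, 213.358], 'orientation': [[0.404, -0.001, -0.915], [0.915, -0.001, 0.404], [-0.001, -1.0, 0.0]], 'ft_force': [0.703, -0.061, -0.167], 'torque': [0.028, -0.031, 0.02], 'grip_width': 0.999}
25.0
scene [[438.26085154168334, 0.0, 286.8745065694599], [0.0, 438.26085154168334, 212.1789324717932], [0.0, 0.0, 1.0]] [[0.725, 0.526, -0.443, 875.385], [0.688, -0.557, 0.464, -239.426], [-0.003, -0.642, -0.767, 638.138], [0.0, 0.0, 0.0, 1.0]]
chute [([233.0, 282.0], 0.65), ([292.0, 357.0], 0.26)]
bar_mid [([191.0, 236.0], 0.57), ([202.0, 285.0], 0.55)]
rack [([199.0, 285.0], 0.91)]
fitting0 [([195.0, 262.0], 0.79), ([196.0, 293.0], 0.74), ([229.0, 257.0], 0.63), ([212.0, 247.0], 0.55), ([212.0, 274.0], 0.55)]
meter [([379.0, 233.0], 0.82), ([153.0, 241.0], 0.17)]
carton [([292.0, 353.0], 0.66)]
union_nut [([156.0, 241.0], 0.56), ([188.0, 240.0], 0.44)]
spanner [([209.0, 173.0], 0.69), ([194.0, 295.0], 0.34)]
top [[489.4301098720251, 0.0, 283.9776124504705], [0.0, 489.4301098720251, 204.9871540483915], [0.0, 0.0, 1.0]] [[0.016, -0.997, 0.075, 519.005], [-1.0, -0.017, -0.012, 102.172], [0.013, -0.075, -0.997, 915.943], [0.0, 0.0, 0.0, 1.0]]
chute [([311.0, 237.0], 0.76)]
bar_mid [([370.0, 256.0], 0.9)]
rack [([380.0, 223.0], 0.95)]
fitting0 [([413.0, 226.0], 0.75), ([390.0, 211.0], 0.66), ([368.0, 238.0], 0.63), ([411.0, 208.0], 0.54), ([390.0, 232.0], 0.53)]
meter [([226.0, 155.0], 0.58)]
carton [([365.0, 137.0], 0.78)]
union_nut [([378.0, 308.0], 0.82), ([372.0, 256.0], 0.45)]
spanner [([264.0, 346.0], 0.67), ([408.0, 211.0], 0.46)]
```

View pics/scene0.png

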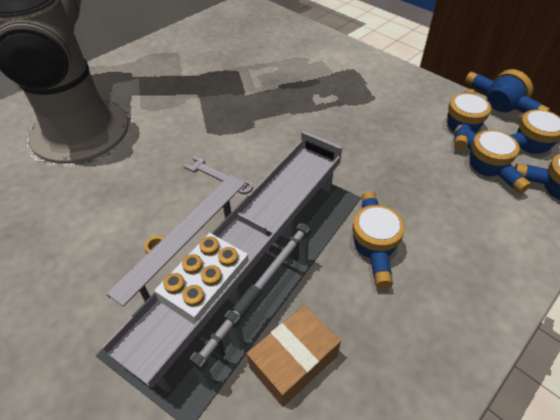

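View pics/top0.png

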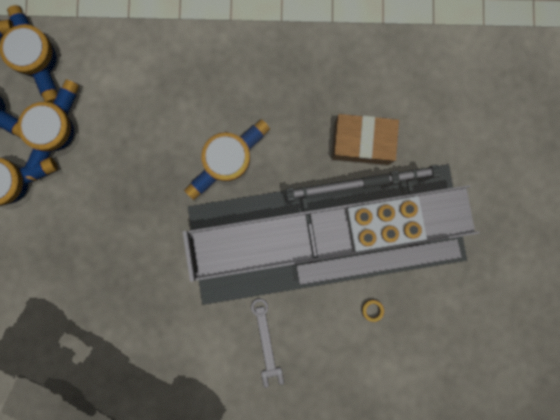

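```bash
cat > h.py <<'E'
import numpy as np,cv2
def cloud(r):
    K=r["camera_matrix"];d=r["depth"].astype(float);v,u=np.mgrid[:420,:560]
    P=np.stack([(u-K[0,2])/K[0,0]*d,(v-K[1,2])/K[1,1]*d,d],-1)
    return P@r["pose"][:3,:3].T+r["pose"][:3,3]
def proj(r,X):
    X=np.atleast_2d(X);T=r["pose"];c=(X-T[:3,3])@T[:3,:3];K=r["camera_matrix"]
    return np.c_[c[:,0]/c[:,2]*K[0,0]+K[0,2],c[:,1]/c[:,2]*K[1,1]+K[1,2]]
E
python3 - <<'E'
from h import *
from rig import nets,read_camera
for c in("top","scene"):
    r=np.load(f"{c}0.npz");W=cloud(r);col=r["color"].astype(int)
    read_camera(c)
    for q in("bar_mid","rack","chute"):
        L=nets.outline_of(q,c)
        if not L: print(c,q,None);continue
        m=L[0]["mask"]&(r["depth"]>0);m=cv2.erode(m.astype(np.uint8),np.ones((3,3)))>0
        p=W[m]; zs=p[:,2]
        print(c,q,L[0]["confidence"],m.sum(),"z",np.percentile(zs,[5,25,50,75,95]).round(1))
        zm=np.median(zs)
        m2=L[0]["mask"]
        p=W[m2&(abs(W[...,2]-zm)<8)]
        rect=cv2.minAreaRect(p[:,:2].astype(np.float32));print("  rect",np.round(rect[0],1),np.round(rect[1],1),round(rect[2],2))
    z=W[...,2]
    def rg(lo,hi): 
        m=(z>lo)&(z<hi)&(W[...,0]>350)&(W[...,0]<650)&(W[...,1]>-350)&(W[...,1]<350)
        n,l,s,ce=cv2.connectedComponentsWithStats(m.astype(np.uint8))
        for i in range(1,n):
            if s[i,4]>150:
                p=W[l==i];rect=cv2.minAreaRect(p[:,:2].astype(np.float32));print(c,lo,hi,s[i,4],"zmed",p[:,2].mean().round(1),np.round(rect[0],1),np.round(rect[1],1),round(rect[2],2))
    rg(65,82);rg(98,110);rg(112,140);rg(2,20)
E
```

```text
top bar_mid 0.89 3765 z [ 89.9  97.9 123.  124.6 126.4]
  rect [490.7 -60.7] [ 30.8 264.7] 10.2
top rack 0.93 1041 z [100.  102.5 103.6 104.5 105.8]
  rect [553.6 -78.5] [ 73.  121.4] 10.48
top chute 0.74 2550 z [35.6 52.2 53.4 54.5 56.1]
  rect [709.7 -53.2] [110.5  75.2] 85.71
top 65 82 2186 zmed 73.6 [ 573.4 -186.3] [77.3 91.6] 10.35
top 65 82 1661 zmed 73.9 [542.7 -16.4] [ 77.3 120.2] 10.2
top 65 82 5226 zmed 74.1 [513.  148.8] [ 77.2 199.5] 10.22
top 98 110 1698 zmed 103.6 [553.6 -78.6] [ 73.1 121.3] 10.48
top 112 140 236 zmed 115.2 [ 577.4 -112.2] [27.2 28.4] 34.87
top 112 140 233 zmed 115.3 [570.8 -75.1] [26.7 26.9] 3.2
top 112 140 229 zmed 115.5 [563.5 -37.2] [26.4 26.7] 2.25
top 112 140 237 zmed 115.4 [ 542.9 -118.5] [27.7 28.2] 25.48
top 112 140 234 zmed 115.4 [536.4 -81. ] [26.2 28.2] 1.05
top 112 140 234 zmed 115.6 [529.3 -44. ] [26.2 26.9] 0.86
top 112 140 3095 zmed 123.8 [490.7 -60.7] [ 31.3 264.7] 10.36
top 2 20 342 zmed 3.9 [ 634.9 -186.5] [28.6 79.3] 9.77
top 2 20 970 zmed 3.6 [610. -44.] [ 30.1 191.5] 10.21
top 2 20 1932 zmed 3.7 [581.7 164.7] [ 48.5 215.3] 10.2
top
[... 718 characters left out ...]
.4 [554.5 -80. ] [ 74.6 121.1] 10.41
scene 112 140 3373 zmed 123.7 [492.7 -62.3] [ 32.3 265.2] 9.81
scene 112 140 246 zmed 115.6 [530.7 -46.6] [26.7 28.5] 48.85
scene 112 140 264 zmed 115.5 [564.7 -39.5] [27.4 28.5] 38.39
scene 112 140 273 zmed 115.6 [537.7 -83.5] [27.7 27.5] 9.71
scene 112 140 294 zmed 115.6 [572.5 -77.7] [28.3 27.2] 38.66
scene 112 140 308 zmed 115.5 [ 544.3 -120.8] [27.8 29. ] 77.39
scene 112 140 320 zmed 115.5 [ 578.6 -114.1] [27.6 28.6] 67.21
scene 2 20 4739 zmed 3.7 [584.1  52.8] [ 83.1 430.2] 9.72
scene 2 20 168 zmed 13.7 [390.8 -76. ] [20.8 38.3] 8.0
scene 2 20 987 zmed 3.7 [569.2 -27.9] [ 23.3 193.8] 10.21
scene 2 20 2284 zmed 3.5 [ 565.9 -187.8] [172.3 101.9] 10.11
```

>>> {"fn": "carry_out", "kwargs": {
  "commands": [
    [0.51,[-0.45,0,-0.55],7],
    [0.51,[-1.35,0,-1.67],14],
    [0.51,[-2.4,0,-2.97],21],
    [0.51,[-3.45,0,-4.27],28],
    [0.51,[-4.5,0,-5.57],35],
    [0.51,[-5.55,0,-6.87],42],
    [0.51,[-6.6,0,-8.17],49],
    [0.51,[-7.65,0,-9.47],56]
  ]
}}

```text
t: 2.3
ee_pos: [379.9, 154.1, 214.3]
orientation: [[0.985, 0.001, -0.173], [0.173, 0.0, 0.985], [0.001, -1.0, 0.0]]
ft_force: [1.0, 0.4, -0.1]
grip_width: 0.514
```

```bash
cat >> h.py <<'E'
O=np.array([531.6,45.3]);A=np.deg2rad(10.2)
R=np.array([[np.cos(A),-np.sin(A)],[np.sin(A),np.cos(A)]])
def toc(w): return (np.asarray(w)[...,:2]-O)@R
def tow(c): return np.asarray(c)@R.T+O
def st():
    from rig import get_obs
    o=get_obs();M=np.array(o["orientation"]);x=M[:,0]
    print("t",round(o["t"],2),"pos",np.round(o["ee_pos"],1),"chute",np.round(toc(o["ee_pos"]),1),"tipz",round(o["ee_pos"][2]-25,1),"yaw",round(np.degrees(np.arctan2(x[1],x[0])),2),"F",np.round(o["ft_force"],1),"T",np.round(o["torque"],2),"w",round(float(o["grip_width"]),3))
    return o,M
def go(c,z=None):
    o,M=st();p=np.array(o["ee_pos"]);t=np.r_[tow(c),p[2] if z is None else z]
    print("cmd",np.round(M.T@(t-p)/30,3))
E
python3 -c "
from h import *
go([-29,-202])"
```

```text
t 2.3 pos [379.9 154.1 214.3] chute [-130.  134.] tipz 189.3 yaw 9.95 F [ 1.   0.4 -0.1] T [-0.07 -0.   -0.01] w 0.514
cmd [ 3.4170e+00  2.0000e-03 -1.1184e+01]
```

>>> {"fn": "carry_out", "kwargs": {
  "commands": [
    [0.51,[0.45,0,-1.4],0],
    [0.51,[0.95,0,-3.0],0],
    [0.51,[1.45,0,-4.7],0],
    [0.51,[1.95,0,-6.4],0],
    [0.51,[2.45,0,-8.0],0],
    [0.51,[2.95,0,-9.7],0],
    [0.51,[3.3,0,-10.8],0],
    [0.51,[3.42,0,-11.2],0]
  ]
}}

```text
t: 3.3
ee_pos: [540.0, -158.7, 213.5]
orientation: [[0.985, -0.0, -0.175], [0.175, 0.0, 0.985], [-0.0, -1.0, 0.0]]
ft_force: [-0.6, 0.5, -1.3]
grip_width: 0.507
```

```bash
python3 - <<'E'
from h import *
from rig import read_camera
go([-29,-202])
for c in("scene","top"):
    r=read_camera(c); im=np.ascontiguousarray(r["color"][:,:,::-1]); cv2.imwrite(f"pics/{c}1.png",cv2.resize(im[150:420,100:400] if c=="scene" else im[120:330,280:520],None,fx=2.5,fy=2.5)[:600,:800]); np.savez(f"{c}1.npz",**r)
E
```

```text
t 3.3 pos [ 540.  -158.7  213.5] chute [ -27.9 -202.2] tipz 188.5 yaw 10.07 F [-0.6  0.5 -1.3] T [-0.07  0.04 -0.  ] w 0.507
cmd [-0.038  0.     0.008]
```

View pics/scene1.png

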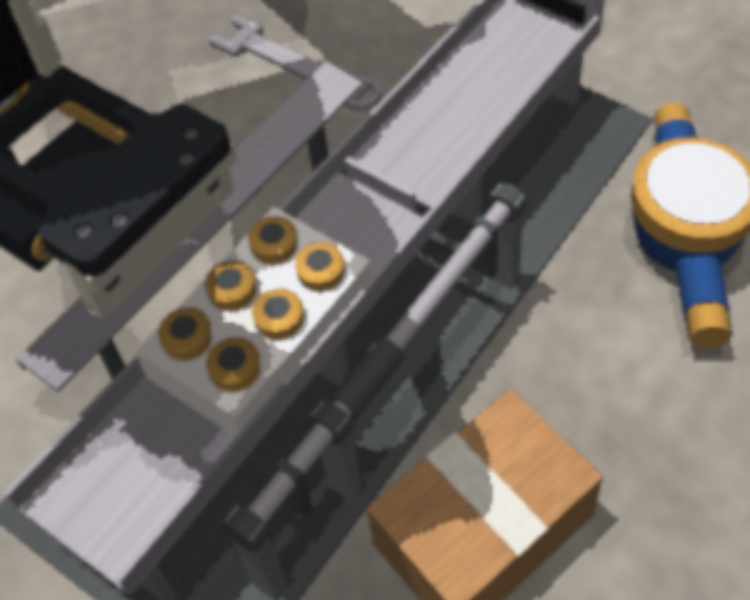

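View pics/top1.png

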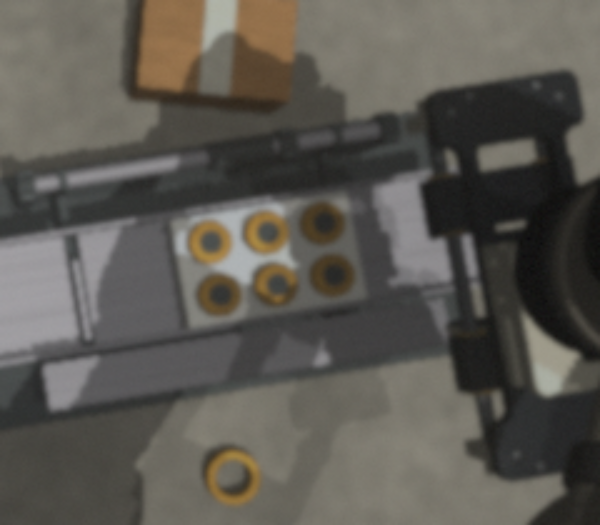

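```bash
python3 - <<'E'
from h import *
for c in("scene","top"):
    r=np.load(f"{c}1.npz")
    im=np.ascontiguousarray(r["color"][:,:,::-1])
    for x in(-61,5):
        w=np.r_[tow([x,-202]),188.5]; p=proj(r,w)[0]; print(c,x,p.round(1)); cv2.circle(im,tuple(int(v) for v in p),2,(0,0,255),-1)
    cv2.imwrite(f"pics/{c}1f.png",im)
    W=cloud(r);C=np.concatenate([toc(W),W[...,2:]],-1)
    m=(C[...,2]>150)&(C[...,2]<222)&(abs(C[...,1]+200)<60)&(abs(C[...,0]+30)<110)
    p=C[m]; print(m.sum())
    for z in range(150,222,8):
        q=p[(p[:,2]>=z)&(p[:,2]<z+8)]
        if len(q): print(z,len(q),np.histogram(q[:,0],bins=np.arange(-120,90,10))[0],q[:,1].min().round(),q[:,1].max().round())
E
```

```text
scene -61 [114. 255.]
scene 5 [152.7 280.3]
0
top -61 [456.8 252.6]
top 5 [448.6 208.8]
0
```

View pics/scene1f.png

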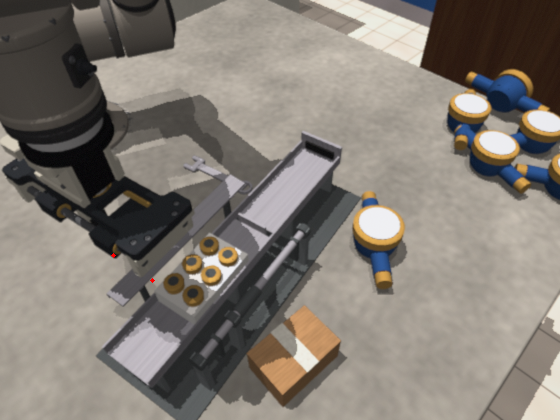

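```bash
python3 - <<'E'
from h import *
r=np.load("scene1.npz");im=np.ascontiguousarray(r["color"][:,:,::-1])
cv2.imwrite("pics/s1z.png",cv2.resize(im[150:310,0:220],None,fx=3.6,fy=3.6,interpolation=cv2.INTER_CUBIC))
W=cloud(r);C=np.concatenate([toc(W),W[...,2:]],-1)
for (u,v) in [(150,270),(145,260),(160,255),(175,240),(187,225),(185,200),(160,225),(120,235),(105,245),(60,205),(30,180),(137,245),(140,265)]: print((u,v),r["depth"][v,u],C[v,u].round())
E
```

```text
(150, 270) 606.97156 [ -52. -171.  122.]
(145, 260) 386.1682 [  64. -230.  315.]
(160, 255) 412.39984 [  59. -212.  296.]
(175, 240) 423.22433 [  59. -191.  297.]
(187, 225) 430.08743 [  59. -173.  301.]
(185, 200) 406.9575 [  60. -168.  334.]
(160, 225) 388.91684 [  61. -202.  333.]
(120, 235) 379.34436 [  41. -230.  335.]
(105, 245) 396.50558 [  22. -238.  316.]
(60, 205) 429.8285 [ -53. -229.  314.]
(30, 180) 434.42075 [ -92. -228.  326.]
(137, 245) 372.92804 [  61. -229.  335.]
(140, 265) 383.28687 [  64. -236.  315.]
```

View pics/s1z.png

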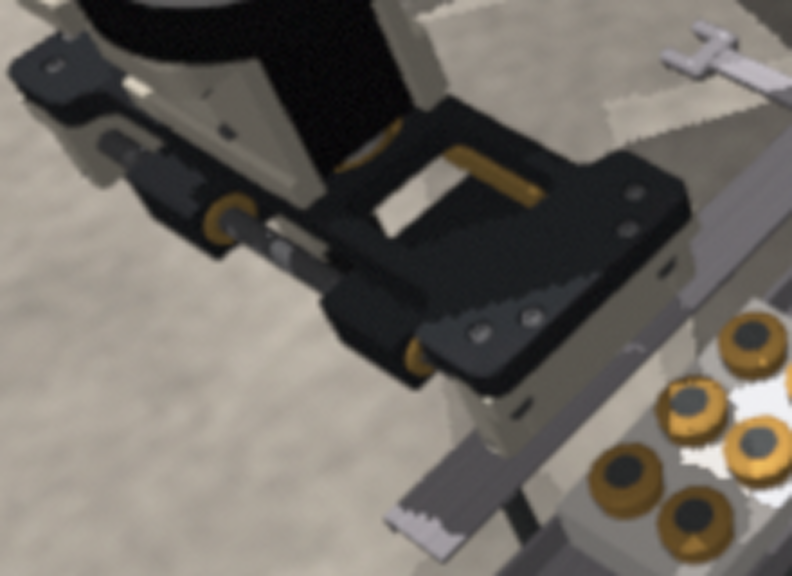

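>>> {"fn": "carry_out", "kwargs": {
  "commands": [
    [0.51,[-0.07,0.2,0],0],
    [0.51,[-0.07,0.5,0],0],
    [0.51,[-0.07,0.8,0],0],
    [0.51,[-0.07,1.1,0],0],
    [0.51,[-0.07,1.4,0],0],
    [0.51,[-0.07,1.65,0],0],
    [0.51,[-0.07,1.75,0],0],
    [0.51,[-0.07,1.8,0],0]
  ]
}}

```text
t: 4.4
ee_pos: [537.6, -157.4, 159.9]
orientation: [[0.984, 0.0, -0.177], [0.177, 0.0, 0.984], [0.0, -1.0, 0.0]]
ft_force: [0.3, 0.8, 0.1]
grip_width: 0.511
```

```bash
python3 - <<'E'
from h import *
from rig import read_camera
go([-30,-203],115)
for c in("scene","top"):
    r=read_camera(c); im=np.ascontiguousarray(r["color"][:,:,::-1]); 
    im=im[180:380,60:280] if c=="scene" else im[150:300,330:550]
    cv2.imwrite(f"pics/{c}2.png",cv2.resize(im,None,fx=2.7,fy=2.7))
E
```

```text
t 4.4 pos [ 537.6 -157.4  159.9] chute [ -30.  -200.6] tipz 134.9 yaw 10.17 F [0.3 0.8 0.1] T [-0.04  0.04 -0.02] w 0.511
cmd [-0.     1.497 -0.081]
```

View pics/scene2.png

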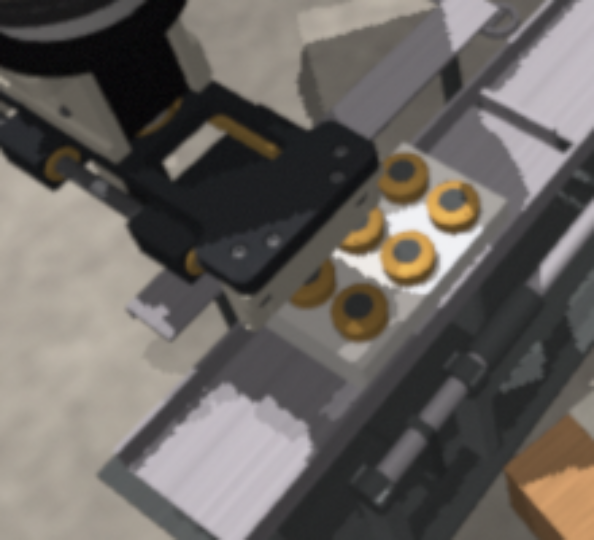

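View pics/top2.png

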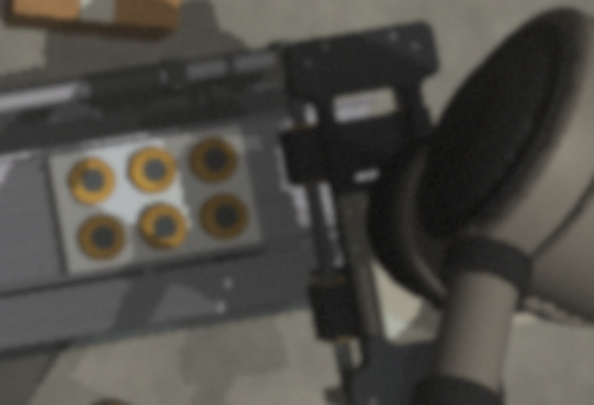

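>>> {"fn": "carry_out", "kwargs": {
  "commands": [
    [0.51,[0,0.1,-0.08],0],
    [0.51,[0,0.25,-0.08],0],
    [0.51,[0,0.45,-0.08],0],
    [0.51,[0,0.65,-0.08],0],
    [0.51,[0,0.85,-0.08],0],
    [0.51,[0,1.05,-0.08],0],
    [0.51,[0,1.2,-0.08],0],
    [0.51,[0,1.3,-0.08],0]
  ]
}}

```text
t: 5.5
ee_pos: [537.9, -159.7, 120.7]
orientation: [[0.984, -0.0, -0.177], [0.177, 0.0, 0.984], [-0.0, -1.0, 0.0]]
ft_force: [0.1, 0.2, 0.1]
grip_width: 0.515
```

```bash
python3 - <<'E'
from h import *
go([-30,-203],113)
E
```

```text
t 5.5 pos [ 537.9 -159.7  120.7] chute [ -30.1 -202.9] tipz 95.7 yaw 10.18 F [0.1 0.2 0.1] T [-0.06  0.02 -0.04] w 0.515
cmd [ 0.003  0.256 -0.004]
```

```bash
python3 - <<'E'
from h import *
from rig import read_camera
for c in("scene","top"):
    r=read_camera(c); im=np.ascontiguousarray(r["color"][:,:,::-1]); np.savez(f"{c}3.npz",**r)
    im=im[150:380,60:310] if c=="scene" else im[150:300,230:500]
    cv2.imwrite(f"pics/{c}3.png",cv2.resize(im,None,fx=2.6,fy=2.6))
    W=cloud(r);C=np.concatenate([toc(W),W[...,2:]],-1)
    for y in(-220,-150,-100,-60,-20,0,20,30):
        m=(abs(C[...,1]-y)<4)&(C[...,0]>-85)&(C[...,0]<-45)&(C[...,2]>60)&(C[...,2]<140)
        if m.sum():print(c,y,m.sum(),np.median(C[m],0).round(1))
E
```

```text
scene -220 85 [ -61.9 -221.3  124.4]
scene -100 92 [-58.  -99.9 124.3]
scene -60 76 [-58.4 -60.1 124.1]
scene -20 72 [-59.  -19.8 124. ]
scene 0 109 [-54.5  -1.1 122.6]
scene 20 67 [-57.6  20.2 124.4]
scene 30 57 [-58.1  29.5 124.2]
top -150 89 [ -59.5 -149.9  123.2]
top -100 89 [ -58.8 -100.3  123.9]
top -60 90 [-59.2 -60.  123.9]
top -20 89 [-59.  -20.2 123.9]
top 0 88 [-5.950e+01 -1.000e-01  1.243e+02]
top 20 89 [-59.4  20.  124. ]
top 30 92 [-59.5  30.1 123.8]
```

View pics/scene3.png

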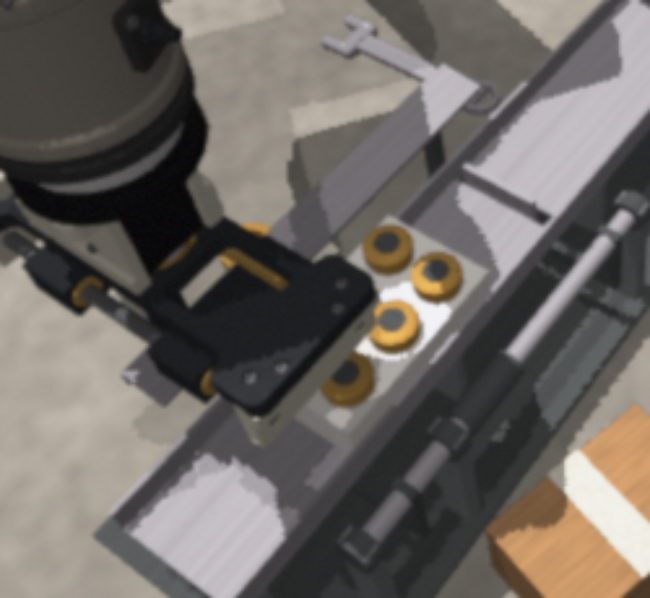

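View pics/top3.png

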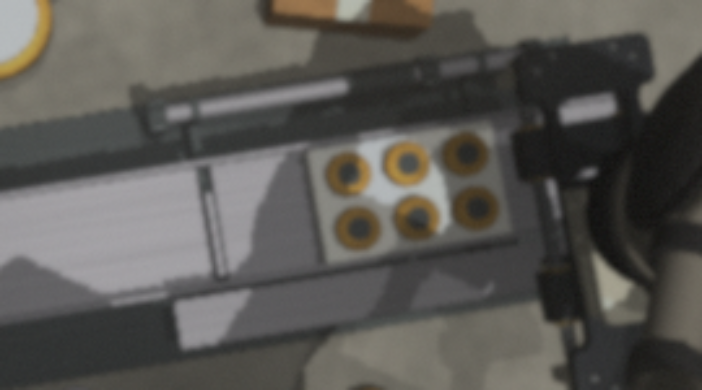

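```bash
python3 - <<'E'
from h import *
for c in("scene","top"):
    r=np.load(f"{c}3.npz");W=cloud(r);C=np.concatenate([toc(W),W[...,2:]],-1)
    m=(C[...,1]>-260)&(C[...,1]<-140)&(C[...,0]>-160)&(C[...,0]<100)&(r["depth"]>0)
    for z in range(76,250,8):
        q=C[m&(C[...,2]>=z)&(C[...,2]<z+8)]
        if len(q)>3: print(c,z,len(q),"x",np.percentile(q[:,0],[0,10,50,90,100]).round(),"y",np.percentile(q[:,1],[0,10,50,90,100]).round())
r=np.load("scene3.npz");im=np.ascontiguousarray(r["color"][:,:,::-1])
cv2.imwrite("pics/s3z.png",cv2.resize(im[230:350,60:220],None,fx=5,fy=5,interpolation=cv2.INTER_CUBIC))
E
```

```text
scene 76 483 x [-40. -38.  41.  72.  85.] y [-260. -252. -215. -161. -140.]
scene 84 761 x [-41. -38.  41.  82.  87.] y [-260. -248. -208. -156. -140.]
scene 92 979 x [-41.  28.  74.  82.  86.] y [-259. -230. -187. -149. -140.]
scene 100 493 x [ 6. 11. 30. 71. 80.] y [-232. -187. -169. -144. -140.]
scene 108 179 x [-73.  15.  24.  31.  33.] y [-231. -178. -167. -153. -140.]
scene 116 222 x [-73. -59. -44.  24.  30.] y [-231. -230. -221. -160. -153.]
scene 124 119 x [-73. -72. -66. -57. -46.] y [-231. -230. -224. -218. -175.]
scene 148 8 x [-57. -55. -54. -54. -54.] y [-209. -209. -201. -193. -191.]
scene 156 23 x [-57. -56. -54. -53. -53.] y [-212. -211. -197. -193. -191.]
scene 164 25 x [-69. -65. -56. -53. -52.] y [-213. -213. -212. -196. -194.]
scene 172 17 x [-72. -71. -63. -56. -56.] y [-213. -213. -213. -213. -212.]
scene 196 208 x [-117. -109.   56.   57.   58.] y [-239. -238. -220. -178. -166.]
scene 204 375 x [-116. -109.   56.   57.   58.] y [-239. -239. -231. -183. -167.]
scene 212 572 x [-116. -106.  -44.   22.   57.] y [-239. -239. -232. -227. -166.]
scene 220 1371 x [-1
[... 900 characters left out ...]
op 140 6 x [-59. -58. -57. -30.  -6.] y [-192. -192. -191. -190. -189.]
top 172 10 x [-57. -56. -30.  -6.  -6.] y [-209. -207. -192. -191. -190.]
top 196 31 x [-116. -112.    5.   49.   55.] y [-173. -168. -165. -164. -164.]
top 204 126 x [-117.  -94.  -28.   37.   55.] y [-225. -171. -165. -164. -164.]
top 212 552 x [-117.  -91.  -21.   27.   55.] y [-235. -199. -173. -165. -164.]
top 220 702 x [-124.  -76.    6.   20.   61.] y [-236. -214. -178. -166. -163.]
top 228 236 x [-124. -107.  -12.   43.   63.] y [-232. -219. -175. -164. -163.]
top 236 2191 x [-126. -111.   34.   58.   64.] y [-239. -224. -186. -171. -163.]
top 244 115 x [-80. -74. -51. -21. -14.] y [-180. -178. -176. -175. -174.]
```

View pics/s3z.png

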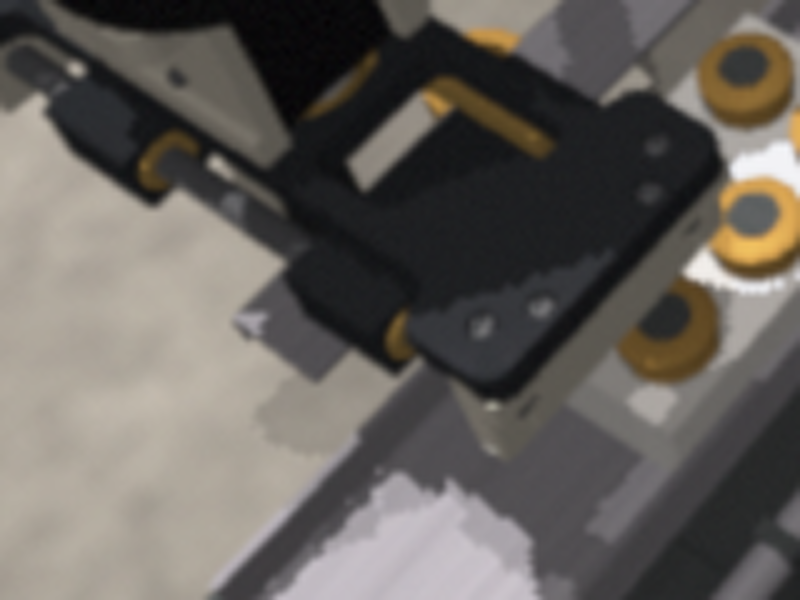

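```bash
python3 - <<'E'
from h import *
from rig import ctrl
print(ctrl.tips_ahead, [a for a in dir(ctrl) if a[0]!='_'])
st()
for c in("scene","top"):
    r=np.load(f"{c}3.npz");W=cloud(r);C=np.concatenate([toc(W),W[...,2:]],-1)
    v,u=np.mgrid[:420,:560]
    m=(C[...,1]>-216)&(C[...,1]<-187)&(C[...,0]>-76)&(C[...,0]<20)&(r["depth"]>0)&(C[...,2]>78)&(C[...,2]<190)
    q=np.c_[C[m],u[m],v[m]]; q=q[np.argsort(q[:,2])]
    n=len(q);print(c,n)
    q=q[(q[:,2]>107)]
    print(q[:: max(1,len(q)//45)].round().astype(int).tolist())
r=np.load("top3.npz");im=np.ascontiguousarray(r["color"][:,:,::-1])
cv2.imwrite("pics/t3z.png",cv2.resize(im[180:290,400:520],None,fx=5,fy=5,interpolation=cv2.INTER_CUBIC))
E
```

```text
25.0 ['MotionError', 'finish_job', 'tips_ahead']
t 5.6 pos [ 537.8 -159.7  120.7] chute [ -30.2 -202.8] tipz 95.7 yaw 10.18 F [ 0.2 -0.1 -0.6] T [-0.06  0.03 -0.01] w 0.507
scene 194
[[-71, -216, 127, 115, 285], [-57, -191, 150, 131, 267], [-54, -194, 152, 131, 269], [-54, -207, 153, 123, 276], [-54, -193, 153, 131, 268], [-54, -209, 154, 122, 277], [-54, -207, 154, 123, 275], [-54, -194, 155, 130, 268], [-54, -209, 155, 122, 276], [-54, -194, 156, 130, 267], [-54, -208, 156, 122, 275], [-56, -192, 157, 130, 265], [-55, -193, 157, 130, 266], [-53, -210, 157, 121, 276], [-53, -195, 159, 129, 267], [-53, -209, 159, 121, 275], [-54, -196, 159, 128, 267], [-54, -194, 159, 129, 266], [-55, -209, 159, 120, 274], [-55, -195, 160, 128, 266], [-53, -209, 160, 121, 274], [-53, -210, 161, 120, 275], [-57, -191, 161, 129, 263], [-54, -211, 161, 119, 275], [-55, -195, 162, 128, 265], [-53, -194, 162, 129, 265], [-54, -209, 162, 120, 273], [-54, -193, 163, 129, 264], [-53, -211, 163, 119, 274], [-54, -210, 163, 119, 273], [-54, -197, 163, 127, 266], [-57, -212, 164, 116, 273], [-53, -212, 165, 118
[... 2225 characters left out ...]
7], [-49, -197, 124, 438, 245], [-71, -188, 124, 435, 259], [-69, -188, 125, 435, 258], [-52, -195, 125, 437, 247], [-59, -188, 125, 434, 252], [-53, -208, 125, 445, 246], [-54, -188, 125, 433, 249], [-62, -193, 126, 437, 253], [-55, -192, 126, 436, 249], [-72, -187, 126, 435, 260], [-55, -192, 130, 437, 249], [-6, -191, 132, 431, 219], [-59, -190, 135, 437, 252], [-55, -191, 139, 438, 249], [-59, -190, 140, 438, 252], [-56, -192, 141, 439, 250], [-55, -191, 144, 439, 249], [-58, -190, 145, 439, 251], [-54, -199, 154, 446, 248], [-54, -192, 175, 446, 249], [-7, -192, 177, 441, 218], [-55, -191, 177, 446, 250], [-54, -192, 178, 447, 249], [-6, -209, 179, 452, 216], [-57, -189, 184, 447, 251]]
```

View pics/t3z.png

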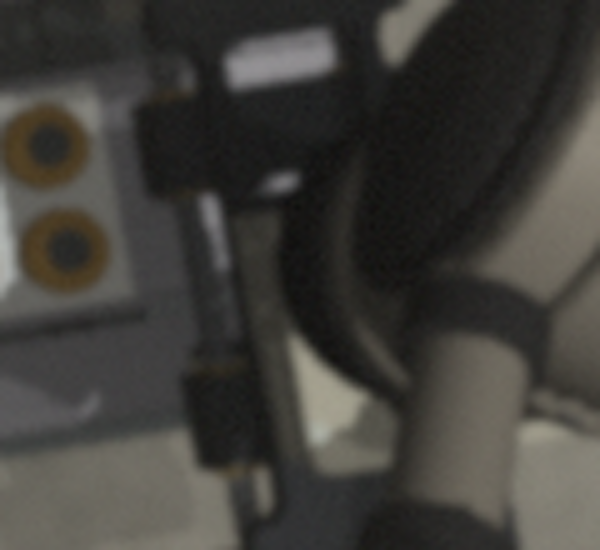

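>>> {"fn": "carry_out", "kwargs": {
  "commands": [
    [0.51,[0,0.05,0],0],
    [0.51,[0,0.1,0],0],
    [0.51,[0,0.15,0],0],
    [0.51,[0,0.2,0],0],
    [0.51,[0,0.25,0],0],
    [0.51,[0,0.3,0],0],
    [0.51,[0,0.3,0],0],
    [0.51,[0,0.3,0],0]
  ]
}}

```text
t: 6.6
ee_pos: [538.0, -159.7, 112.3]
orientation: [[0.984, 0.0, -0.177], [0.177, -0.0, 0.984], [0.0, -1.0, -0.0]]
ft_force: [-0.9, 0.3, 3.4]
grip_width: 0.51
```

```bash
cat >> h.py <<'E'
def bar(name,c="top"):
    from rig import read_camera
    r=read_camera(c);np.savez(name+".npz",**r);W=cloud(r);C=np.concatenate([toc(W),W[...,2:]],-1)
    for y in(-150,-100,-60,-20,0,20,30):
        m=(abs(C[...,1]-y)<4)&(C[...,0]>-85)&(C[...,0]<-45)&(C[...,2]>60)&(C[...,2]<140)
        if m.sum()>20:print("bar",y,m.sum(),np.median(C[m],0).round(1))
E
python3 -c "
from h import *
go([-30,-203]);bar('top4')"
```

```text
t 6.6 pos [ 538.  -159.7  112.3] chute [ -30.  -202.9] tipz 87.3 yaw 10.18 F [-0.9  0.3  3.4] T [-0.04  0.31 -0.01] w 0.51
cmd [ 0.001  0.    -0.002]
bar -150 90 [ -59.5 -150.1  123.9]
bar -100 88 [ -59.3 -100.   123.9]
bar -60 88 [-59.3 -60.1 124. ]
bar -20 89 [-59.3 -20.3 123.9]
bar 0 91 [-5.940e+01 -1.000e-01  1.242e+02]
bar 20 91 [-59.6  19.9 124.2]
bar 30 91 [-59.6  30.  123.8]
```

>>> {"fn": "carry_out", "kwargs": {
  "commands": [
    [0.51,[0,0.15,0],0],
    [0.51,[0,0.3,0],0],
    [0.51,[0,0.47,0],0],
    [0.51,[0,0.64,0],0],
    [0.51,[0,0.81,0],0],
    [0.51,[0,0.97,0],0],
    [0.51,[0,1.1,0],0],
    [0.51,[0,1.17,0],0]
  ]
}}

```text
t: 7.65
ee_pos: [536.5, -160.0, 76.4]
orientation: [[0.984, -0.003, -0.177], [0.177, 0.0, 0.984], [-0.003, -1.0, 0.001]]
ft_force: [-6.2, -1.6, 6.9]
grip_width: 0.515
```

```bash
python3 -c "
from h import *
go([-30,-203]);bar('top5')
r=np.load('top5.npz');im=np.ascontiguousarray(r['color'][:,:,::-1]);cv2.imwrite('pics/t5.png',cv2.resize(im[150:300,230:500],None,fx=2.7,fy=2.7))"
```

```text
t 7.65 pos [ 536.5 -160.    76.4] chute [ -31.6 -202.9] tipz 51.4 yaw 10.19 F [-6.2 -1.6  6.9] T [-0.35  1.4   0.03] w 0.515
cmd [ 0.052 -0.    -0.004]
bar -150 84 [ -62.7 -150.1   87.2]
bar -100 82 [ -62.4 -100.    87.1]
bar -60 81 [-62.5 -60.2  87. ]
bar -20 85 [-61.8 -20.1  87. ]
bar 0 87 [-63.   -0.1  87.1]
bar 20 86 [-62.3  19.9  87.4]
bar 30 88 [-62.3  30.   87.3]
```

View pics/t5.png

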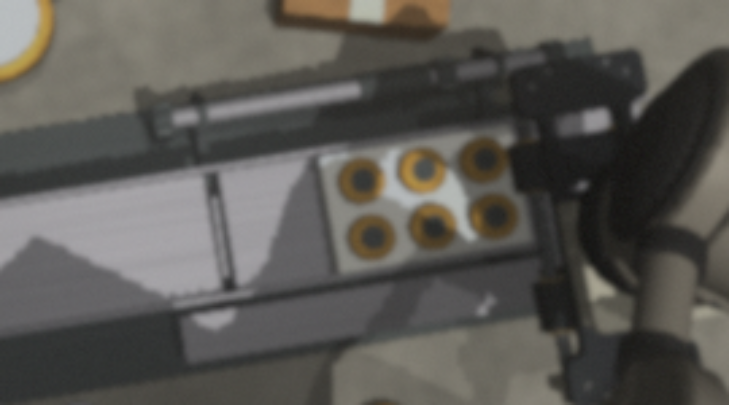

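>>> {"fn": "carry_out", "kwargs": {
  "commands": [
    [0.51,[0,0.04,0],0],
    [0.51,[0,0.05,0.1],0],
    [0.51,[0,0.05,0.22],0],
    [0.51,[0,0.05,0.35],0],
    [0.51,[0,0.05,0.5],0],
    [0.51,[0,0.05,0.66],0],
    [0.51,[0,0.05,0.83],0],
    [0.51,[0,0.05,1.0],0]
  ]
}}

```text
t: 8.7
ee_pos: [535.0, -133.4, 76.8]
orientation: [[0.984, 0.006, -0.177], [0.177, -0.006, 0.984], [0.005, -1.0, -0.007]]
ft_force: [1.4, -10.9, 6.5]
grip_width: 0.513
```

```bash
cat >> h.py <<'E'
def rack(name="x"):
    from rig import read_camera
    for c in("top","scene"):
        r=read_camera(c);np.savez(f"{name}_{c}.npz",**r);W=cloud(r);C=np.concatenate([toc(W),W[...,2:]],-1)
        m=(C[...,2]>99)&(C[...,2]<109)&(abs(C[...,0])<38)&(r["color"].min(-1)>70)
        m&=(C[...,1]<195)
        q=C[m]; 
        if len(q):print(c,"rack n",len(q),"x",np.percentile(q[:,0],[1,99]).round(1),"y",np.percentile(q[:,1],[1,99]).round(1))
        m=(C[...,2]>112)&(C[...,2]<120)&(abs(C[...,0])<38)
        n,l,s,_=cv2.connectedComponentsWithStats(m.astype(np.uint8))
        print(" fit",[np.r_[C[l==i].mean(0)].round().astype(int).tolist() for i in range(1,n) if s[i,4]>100])
        for y in(-200,-100,-20,20,30):
            m=(abs(C[...,1]-y)<4)&(C[...,0]>-85)&(C[...,0]<-45)&(C[...,2]>60)&(C[...,2]<140)
            if m.sum()>40:print(" bar",y,np.median(C[m],0).round(1))
        im=np.ascontiguousarray(r["color"][:,:,::-1]);cv2.imwrite(f"pics/{name}_{c}.png",cv2.resize(im[100:400,100:500],None,fx=1.8,fy=1.8))
E
python3 -c "
from h import *
go([-30,-203]);rack('p1')"
```

```text
t 8.7 pos [ 535.  -133.4   76.8] chute [ -28.3 -176.5] tipz 51.8 yaw 10.2 F [  1.4 -10.9   6.5] T [-2.03  0.19  0.12] w 0.513
cmd [-0.057  0.006 -0.885]
top rack n 1526 x [-35.9  36.6] y [-158.3  -43.4]
 fit [[18, -139, 115], [18, -102, 115], [17, -65, 116], [-17, -141, 115], [-17, -103, 116], [-18, -65, 116]]
 bar -100 [ -62.5 -100.2   86.8]
 bar -20 [-62.4 -20.   87.1]
 bar 20 [-62.6  19.9  87.2]
 bar 30 [-62.3  29.9  86.9]
scene rack n 862 x [-35.4  37.8] y [-162.3  -44.3]
 fit [[-16, -68, 115], [19, -68, 116], [-17, -102, 116], [22, -98, 116]]
 bar -200 [ -60.5 -200.1   87.4]
 bar -100 [-63.5 -98.5  87.2]
 bar -20 [-61.4 -20.   87. ]
 bar 20 [-61.   20.3  87.2]
 bar 30 [-60.7  29.5  87.3]
```

View pics/p1_scene.png

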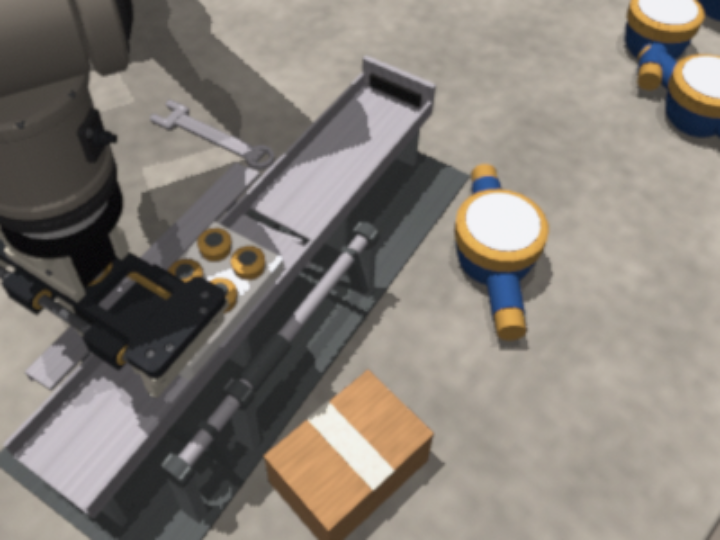

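>>> {"fn": "carry_out", "kwargs": {
  "commands": [
    [0.51,[0,0.03,0.2],0],
    [0.51,[0,0.05,0.43],0],
    [0.51,[0,0.05,0.66],0],
    [0.51,[0,0.05,0.9],0],
    [0.51,[0,0.05,1.14],0],
    [0.51,[0,0.05,1.38],0],
    [0.51,[0,0.05,1.62],0],
    [0.51,[0,0.05,1.86],0]
  ]
}}

```text
t: 9.8
ee_pos: [526.5, -80.4, 76.8]
orientation: [[0.984, 0.009, -0.178], [0.178, -0.009, 0.984], [0.008, -1.0, -0.011]]
ft_force: [0.4, -19.5, 16.4]
grip_width: 0.508
```

```bash
python3 -c "
from h import *
st();rack('p2')"
```

```text
t 9.8 pos [526.5 -80.4  76.8] chute [ -27.3 -122.8] tipz 51.8 yaw 10.24 F [  0.4 -19.5  16.4] T [-3.49  0.44  0.19] w 0.508
top rack n 1441 x [-34.1  37.6] y [-98.4  10.1]
 fit [[20, -84, 115], [19, -49, 116], [19, -11, 116], [-16, -87, 115], [-15, -49, 115], [-15, -11, 116]]
 bar -100 [-54.9 -98.7  87.5]
 bar -20 [-61.7 -20.1  86.9]
 bar 20 [-62.7  19.8  86.8]
 bar 30 [-62.5  30.   86.7]
scene rack n 575 x [-33.4  37.8] y [-132.2    9.5]
 fit [[-13, -14, 116], [21, -14, 116]]
 bar -200 [ -60.2 -200.    87. ]
 bar -20 [-60.2 -19.9  87.1]
 bar 20 [-60.2  19.9  86.7]
 bar 30 [-59.6  29.2  87. ]
```

>>> {"fn": "carry_out", "kwargs": {
  "commands": [
    [0.51,[-0.03,-0.04,0.24],0],
    [0.51,[-0.05,-0.04,0.48],0],
    [0.51,[-0.05,-0.04,0.72],0],
    [0.51,[-0.05,-0.04,0.96],0],
    [0.51,[-0.05,-0.04,1.2],0],
    [0.51,[-0.05,-0.04,1.44],0],
    [0.51,[-0.05,-0.04,1.68],0],
    [0.51,[-0.05,-0.04,1.92],0]
  ]
}}

```text
t: 10.9
ee_pos: [514.5, -21.7, 77.0]
orientation: [[0.984, 0.008, -0.177], [0.177, -0.005, 0.984], [0.007, -1.0, -0.006]]
ft_force: [2.5, -12.8, 10.9]
grip_width: 0.511
```

```bash
python3 -c "
from h import *
st();rack('p3')"
```

```text
t 10.9 pos [514.5 -21.7  77. ] chute [-28.7 -63. ] tipz 52.0 yaw 10.17 F [  2.5 -12.8  10.9] T [-2.2  -0.19 -0.1 ] w 0.511
top rack n 1396 x [-35.9  36.3] y [-29.2  69.6]
 fit [[19, -23, 116], [18, 10, 116], [17, 48, 116], [-17, 10, 116], [-17, 48, 116]]
 bar 20 [-62.8  20.   87.1]
 bar 30 [-62.2  29.9  87.3]
scene rack n 504 x [-34.3  37.9] y [-72.6  69.6]
 fit [[-15, 45, 116], [20, 46, 116]]
 bar -200 [ -59.9 -199.9   87. ]
 bar -100 [-60.6 -99.9  87.1]
```

View pics/p3_scene.png

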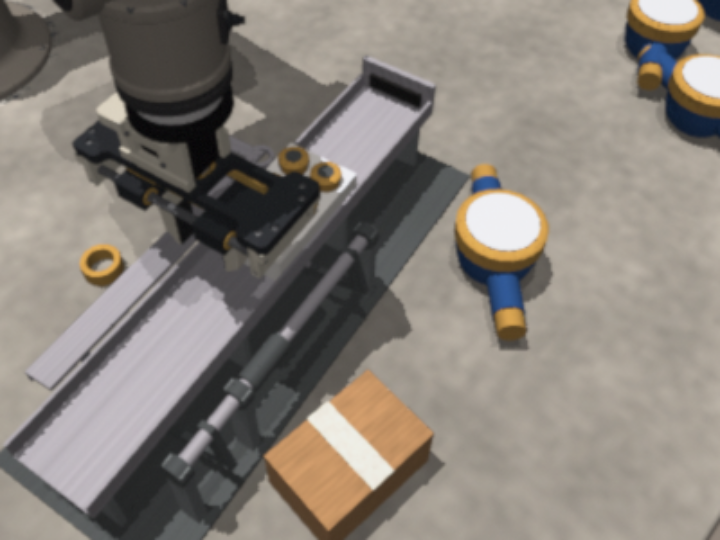

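>>> {"fn": "carry_out", "kwargs": {
  "commands": [
    [0.51,[0,0,0.24],0],
    [0.51,[0,0,0.48],0],
    [0.51,[0,0,0.72],0],
    [0.51,[0,0,0.96],0],
    [0.51,[0,0,1.2],0],
    [0.51,[0,0,1.44],0],
    [0.51,[0,0,1.64],0],
    [0.51,[0,0,1.8],0]
  ]
}}

```text
t: 12.0
ee_pos: [504.8, 31.7, 76.9]
orientation: [[0.984, 0.007, -0.177], [0.177, -0.004, 0.984], [0.007, -1.0, -0.006]]
ft_force: [2.3, -12.7, 12.7]
grip_width: 0.509
```

```bash
python3 -c "
from h import *
st();rack('p4')"
```

```text
t 12.0 pos [504.8  31.7  76.9] chute [-28.8  -8.6] tipz 51.9 yaw 10.2 F [  2.3 -12.7  12.7] T [-2.29 -0.19 -0.09] w 0.509
top rack n 995 x [-36.1  36.2] y [ 39.  124.1]
 fit [[18, 65, 116], [17, 103, 116], [-16, 70, 116], [-18, 102, 116]]
 bar -200 [ -62.8 -200.1   86.5]
scene rack n 387 x [-34.9  37.8] y [-18.9 123.2]
 fit [[-16, 100, 116], [21, 102, 116]]
 bar -200 [ -60.2 -200.4   87.3]
 bar -100 [ -60.6 -100.    87.3]
 bar -20 [-59.9 -18.4 105.3]
```

>>> {"fn": "carry_out", "kwargs": {
  "commands": [
    [0.51,[0,0,0.12],0],
    [0.51,[0,0,0.26],0],
    [0.51,[0,0,0.4],0],
    [0.51,[0,0,0.52],0],
    [0.51,[0,0,0.6],0],
    [0.51,[0,0,0.63],0],
    [0.51,[0,0,0.63],0],
    [0.51,[0,0,0.63],0]
  ]
}}

```text
t: 13.1
ee_pos: [501.4, 50.3, 76.9]
orientation: [[0.984, 0.007, -0.177], [0.177, -0.004, 0.984], [0.007, -1.0, -0.005]]
ft_force: [1.7, -12.7, 10.6]
grip_width: 0.512
```

```bash
python3 -c "
from h import *
st();rack('p5')"
```

```text
t 13.1 pos [501.4  50.3  76.9] chute [-28.8  10.3] tipz 51.9 yaw 10.19 F [  1.7 -12.7  10.6] T [-2.18 -0.16 -0.05] w 0.512
top rack n 862 x [-36.1  36. ] y [ 27.1 143. ]
 fit [[20, 86, 116], [17, 121, 116], [-18, 121, 116]]
 bar -200 [ -62.1 -200.2   86.9]
scene rack n 372 x [-33.1  37.9] y [ -0.7 141.1]
 fit [[-17, 119, 116]]
 bar -200 [ -60.6 -200.2   87.2]
 bar -100 [ -60.5 -100.1   87.1]
 bar -20 [-61.3 -20.   87.2]
 bar 20 [-52.3  18.6 101.7]
```

View pics/p5_scene.png

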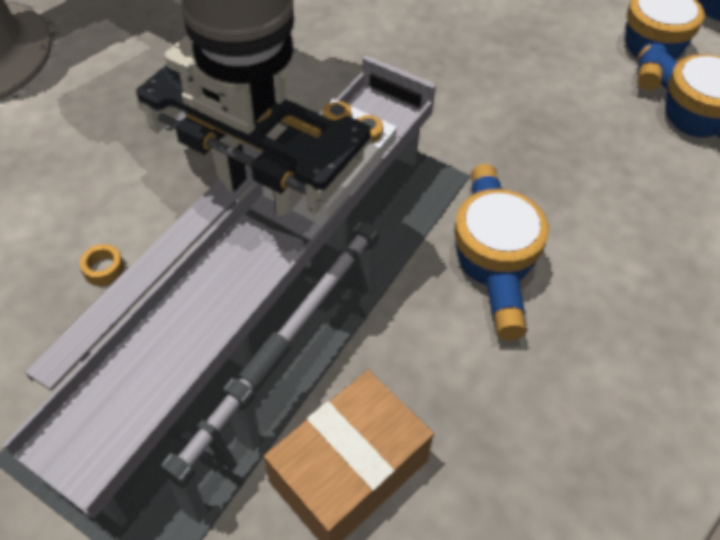

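View pics/p5_top.png

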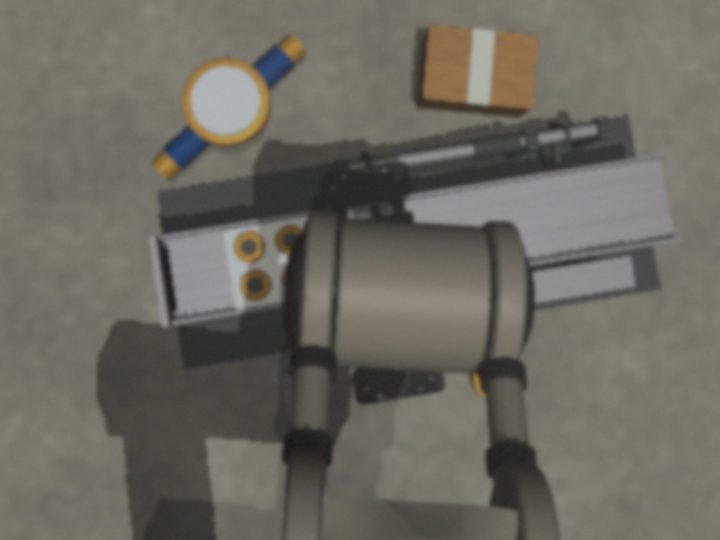

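>>> {"fn": "carry_out", "kwargs": {
  "commands": [
    [0.51,[0,0,-0.12],0],
    [0.51,[0,0,-0.25],0],
    [0.51,[0,0,-0.38],0],
    [0.51,[0,0,-0.4],0],
    [0.51,[0,-0.1,-0.4],0],
    [0.51,[0,-0.3,-0.4],0],
    [0.51,[0,-0.5,-0.4],0],
    [0.51,[0,-0.75,-0.4],0]
  ]
}}

```text
t: 14.2
ee_pos: [501.6, 41.6, 98.2]
orientation: [[0.984, 0.003, -0.176], [0.176, 0.001, 0.984], [0.003, -1.0, 0.0]]
ft_force: [2.4, 2.3, 3.6]
grip_width: 0.51
```

>>> {"fn": "carry_out", "kwargs": {
  "commands": [
    [0.51,[0,-0.25,0],0],
    [0.51,[0,-0.5,0],0],
    [0.51,[0,-0.75,0],0],
    [0.51,[0,-1.0,0],0],
    [0.51,[0,-1.3,0],0],
    [0.51,[0,-1.7,0],0],
    [0.51,[0,-2.1,0],0],
    [0.51,[0,-2.5,0],0]
  ]
}}

```text
t: 15.2
ee_pos: [500.5, 41.1, 173.6]
orientation: [[0.984, 0.0, -0.177], [0.177, 0.0, 0.984], [0.0, -1.0, -0.0]]
ft_force: [0.6, -0.5, -0.6]
grip_width: 0.507
```

>>> {"fn": "carry_out", "kwargs": {
  "commands": [
    [0.51,[-0.4,-0.5,-0.6],0],
    [0.51,[-1.2,-1.0,-1.5],0],
    [0.51,[-2.0,-1.5,-2.8],0],
    [0.51,[-3.0,-2.0,-4.2],0],
    [0.51,[-4.0,-2.2,-5.5],0],
    [0.51,[-4.7,-2.3,-6.5],0],
    [0.51,[-5.0,-2.3,-7.0],0],
    [0.51,[-5.0,-2.3,-7.0],0]
  ]
}}

```text
t: 16.2
ee_pos: [389.5, -192.9, 242.1]
orientation: [[0.985, 0.0, -0.174], [0.174, -0.0, 0.985], [0.0, -1.0, -0.0]]
ft_force: [0.5, 1.4, 0.7]
grip_width: 0.511
```

```bash
python3 -c "
from h import *
st();rack('p6')"
```

```text
t 16.2 pos [ 389.5 -192.9  242.1] chute [-182.  -209.3] tipz 217.1 yaw 10.04 F [0.5 1.4 0.7] T [-0.12  0.   -0.05] w 0.511
top rack n 1759 x [-36.   36.1] y [ 24.1 142.7]
 fit [[18, 46, 116], [17, 83, 116], [17, 121, 116], [-17, 45, 116], [-17, 83, 116], [-18, 121, 116]]
 bar -200 [ -60.1 -200.2  123.7]
 bar -100 [ -59.4 -100.   123.8]
 bar -20 [-59.5 -20.  124. ]
 bar 20 [-59.5  20.  124. ]
 bar 30 [-59.8  30.  124.3]
scene rack n 1092 x [-35.2  37.8] y [ 20.8 140.8]
 fit [[-15, 117, 116], [20, 118, 116], [-15, 79, 116], [20, 80, 115], [-15, 42, 116], [20, 42, 116]]
 bar -200 [ -58.9 -199.8  124.1]
 bar -100 [ -58.5 -100.1  123.9]
 bar -20 [-58.3 -20.4 124.3]
 bar 20 [-59.3  19.7 124.2]
 bar 30 [-58.2  29.4 124.2]
```

View pics/p6_scene.png

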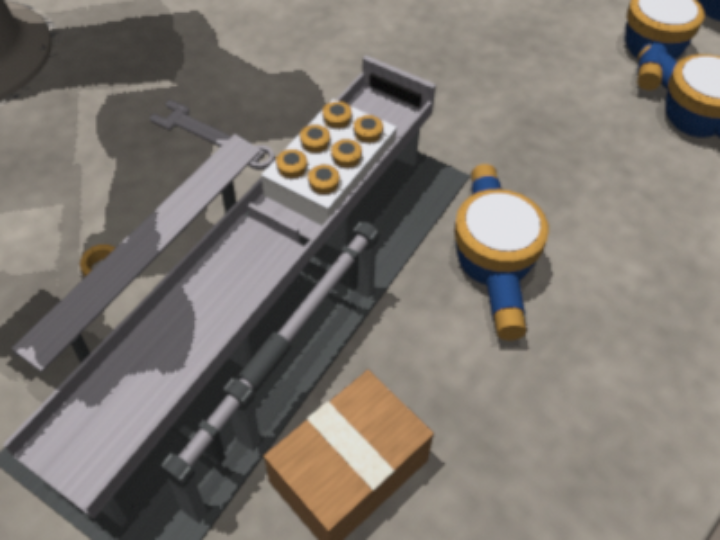

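View pics/p6_top.png

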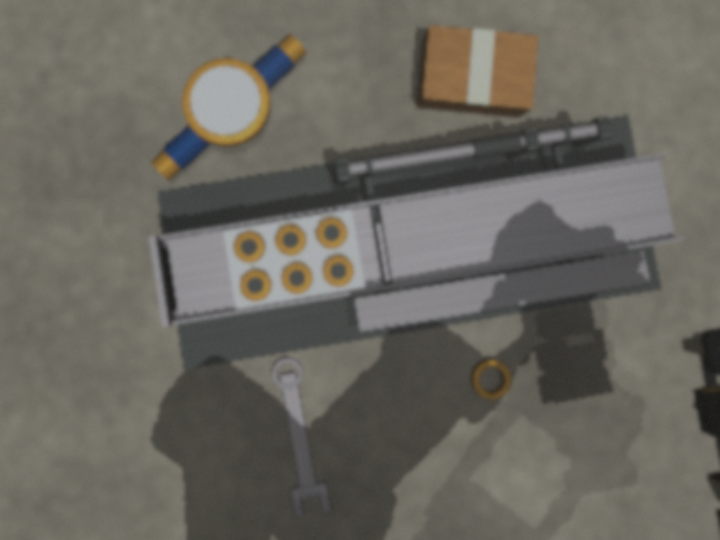

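The pictures show the gate blade up in its slot (top view about (380, 245)). The rack stands clear beyond it with all six fittings upright and the bar up. The nut, spanner, carton and meter are where they were, and the hand is clear.

```bash
python3 -c "
from rig import ctrl
print(ctrl.finish_job())"
```

```text
the job is handed in; nothing more can be done
None
```

The rack is through the gate, and the gate stands closed behind it. I handed the job in at about 16 s of the 42 s allowed; the hand-in gives no verdict.

**What I did:** One fingertip pressed the hand bar to its stop. The other pushed the rack about 209 mm along the chute while the bar stayed down. I then backed the finger off the rack with the bar still pressed, let the bar up gently and moved the hand away.

**Last checks, by camera depth:**
- **Rack:** it spans chute y of about 21–24 to 141–143 mm, so its trailing edge is 20 mm or more past the blade. The top and scene cameras differ by 2–3 mm.
- **Fittings:** all six stand in their holes, with their tops level.
- **Bar and gate:** the bar is back at its "up" height, about 124 mm measured against 125 mm nominal, and the blade shows in the slot. During the push the bar read about 87 mm wherever the cameras could see it, against 88 mm nominal for fully down.
- **Other things:** the nut, spanner, carton and meter look unmoved, and the force on the hand at the end was close to zero.
- **Forces:** the highest I read between moves was about 20 N along the chute and 16 N down.

**What disagreed:** The reported TCP height plus the stated 25 mm fingertip length put the fingertips about 39 mm lower than they really were. The first press therefore stopped above the bar. I went on by contact force and the camera's bar height instead of that figure.

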